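Push a slide holder under the spring clip of a sample stage

ROBOT

A 7-joint arm with a two-finger parallel gripper is mounted at the origin on the work surface. World frame = base frame: x ahead of the robot, y to its left, z up, the work surface at z = 0. Lengths are in m, angles in rad, forces in N, time in s.
With the tool pointing down it reaches from about 0.4 to 0.75 m from the base axis. Payload 19.5 kg.
Tool frame: the origin (TCP) lies midway between the tips of the shut fingers; the grasp point (between the pads) lies 19 mm behind it; z points along the fingers, y is the direction in which the jaws open and shut (so a half turn about z gives the same grasp; the last joint's range is limited). The gripper opens to 85 mm and grips with 20 to 120 N. Pads are 22 mm wide; open, the fingers measure 114 mm over their backs; the gripper's body (76 mm by 85 mm) begins 54 mm behind the grasp point. The pads swing forward as they close: fully open they stand 13 mm farther back than shut.
Start: joints at [1.305, 0.707, -0.028, 1.485, 0.022, 0.951, -0.075], TCP at [0.128, -0.561, 0.231] pointing down, gripper open.
Joint ranges: [-2.71, 2.71], [-0.32, 2.16], [-1.57, 1.52], [0, 2.45], [-1.46, 4.6], [0, 2.02], [-2.83, 2.83]. Speed limits (rad/s): [1.89, 1.89, 2.57, 2.57, 3.01, 3.01, 3.01].

INTERFACE

Orientations are given as a unit quaternion [w, x, y, z].
In Python, from rig import robot gives the robot as it stands.
- The arm moves only by the shell command python3 -m creep 'ROWS'. ROWS is JSON, a list of rows, each an object of numbers: "wx", "wy", "wz": the turn, a rotation vector about the tool's x, y, z in degrees; "dx", "dy", "dz": the shift along the tool's x, y, z in m; "hand": the closure, from -1 (fully open) to 1 (shut), so that 0 is half open. In form: [{"wx": .., "wy": .., "wz": .., "dx": .., "dy": .., "dz": .., "hand": ..}, ...]. A call has 1 to 12 rows; each row shifts and turns the commanded pose from where the row before left it, along the tool's axes as they then stand; what a row does not reach is not made up. A row lasts 1/10 s, in which the tool goes at most 50 mm and 8.59 degrees, less where a joint would pass 70% of its speed; a pose out of reach is approached as far as the arm can. A call with a gripper value outside its range is refused whole. The fingers move at their own pace and stop on an object; the grip force is fixed at half the most. Time passes only in rows, so rows that do not move let the fingers close. It gives the time, the measured TCP pose, the force and the opening at its end, in the units of the state.
- robot.observe(): the state, without advancing time (a new reading comes with each control period).
- robot.read_camera(name): name is "scene" or "top" or "wrist"; returns a dict with "img" (384x512x3 uint8, blue, green, red), "z_map" (384x512 float32, m along the optical axis (not along the pixel's ray), 0 where there is no reading), "fx", "fy", "cx", "cy" (pixels), "rvec" (rotation vector, rad) and "tvec" (3), from world to camera coordinates, as OpenCV has them. Camera axes: x right, y down, z forward; pixel columns grow to the right and rows downward; lengths in m; the calibration is good to about 2 mm. A picture is of the moment at which its call begins.
- robot.finish_job(): hands the job in, once; it reports no verdict.
The state is a dict: "time": time; "joints": joint angles; "qd": joint speeds; "joint_efforts": joint torques, N m; "tcp_pos": TCP position; "ee_rot": TCP orientation; "force": force on the tool from outside, world axes, zero at the start; "wrist_torque": the same for the moment, N m; "opening": finger opening in m.
Only numpy, scipy, OpenCV 4.12 (cv2) and the standard library are available. Lean on these libraries where they do the work, as an engineer would, in place of code of your own. Each camera call takes 0.05 s, during which the arm holds its last target.

TASK

Load the blue slide holder on the sample stage: with one fingertip press the clip's red bar down so that the jaw opens, and keep it down while the other finger pushes the holder by its upright tab along the channel, under the jaw, until its front edge meets the end stop; then let the clip close on it and move clear. Only push the holder, never lift or tip it, and leave the flask, wash bottle and beaker alone.

Things in the scene. Friction and masses are not known exactly. Their poses are not given: they have to be found in the camera images.
- stage: Fixed white sample stage, 250 x 180 x 45 mm (x, y, z); origin: centre of its underside, on the worktop. Its flat grey top, the bed, is at z = 45 mm. The holder is pushed along +x (away from the robot) in a channel centred on y = 0, 48 mm wide, between guide rails 4 mm wide, 5 mm high, x = -75 to 50 mm. Hinge posts 6 x 10 mm, 20 mm high, stand at y = 36 mm, x = -91 and 46 mm.
- stop (a point): Foot of the dark end stop across the channel (10 mm high): centre of its near face, at bed height, x = 45, y = 0 mm in the stage frame; axes as the stage's. The holder is home when its front edge meets it, its origin then 27.5 mm before this point (x = 17.5 mm in the stage frame).
- holder: Loose blue slide holder, about 70 g: flat plate 55 x 44 x 6 mm (x, y, z) with an amber slide in its top and an upright tab at its rear (-x) edge: x = -27.5 to -21.5 mm, 36 mm wide, reaching z = 28 mm. Origin: centre of the underside; +x is its front. It starts in the channel, almost square to it, front edge 9 to 21 mm short of the jaw, which blocks it while shut.
- clip (a joint): Angle of the spring clip (rad). 0: shut, where it springs when free; grows as the red bar is pressed, stops at 0.30. Above 0.18 the jaw clears the 6 mm plate; let go on the plate it rests at about 0.10 to 0.16. Hinge along the stage's x at y = 36 mm, 14 mm over the bed. Full opening takes about 6 N on the bar 24 mm from the hinge, more nearer the hinge.
- press_bar (a point): Red bar of the clip, 86 mm (stage x) by 28 mm (y), 4 mm thick. This point: centre of its top, at x = -42, y = 58 mm in the stage frame, 18 mm over the bed when shut (spans x = -85 to 1, y = 44 to 72 mm). Fully pressed, the top there is about 6.5 mm lower: below the holder's tab top, so both fingertips can be at one height. A fingertip can slide along it in x, keeping it down.
- jaw (a point): Steel jaw of the clip; rises as the bar goes down. Foot 12 mm (x) by 20 mm (y); this point: centre of the foot's underside, at x = 30, y = -2 mm in the stage frame, 2 mm over the bed when shut. Its arm to the hinge runs 12 to 16 mm above the underside.
- flask: Loose amber round flask fast in a cork ring, 92 mm across, 108 mm high; origin at the centre of its underside. Leave alone.
- wash_bottle: Loose white wash bottle with red cap and spout, 62 mm across, 171 mm high; origin at the centre of its underside. Leave alone.
- beaker: Loose small glass beaker, 50 mm across, 60 mm high; origin at the centre of its underside. Leave alone.
Mind the look-alikes: they are no part of the job. Of the things like the holder, leave any that is turquoise or yellow; of the rest the larger one is meant.

How it is judged:
On the way, in this order (a step that is already met when the one before it is completed fails the run):
1. a finger presses the clip open while the holder is still short of the jaw (value of joint clip above 0.18 rad and contact force between the fingers and clip above 0.5 N and x of holder in the frame of stage below -0.0035 m), for 0.1 s.
2. the clip still held down by a finger, the holder is pushed under the jaw, to within 8 mm of home (value of joint clip above 0.165 rad and contact force between the fingers and clip above 0.5 N and x of holder in the frame of stage above 0.0095 m), for 0.05 s.
At the end, for the whole second after the job is handed in: The holder lies flat in the channel with its front edge within 3 mm of the end stop, at rest, and the clip has sprung back onto it: the jaw presses on the plate with more than 1 N (clip at 0.06 to 0.18 rad) (x of holder in the frame of stage between 0.0145 and 0.0205 m and z of holder in the frame of stage below 0.047 m and value of joint clip between 0.06 and 0.18 rad and contact force between clip and holder above 1 N and linear speed of holder below 0.01 m/s); the robot touches nothing.
It fails at once if the slide holder is lifted off the bed or tipped (it may only be pushed) (z of holder in the frame of stage above 0.05 m or angle between holder's own z axis and vertical above 0.12 rad).
It fails at once if the amber flask is moved more than 15 mm or tipped (distance of flask from where it was at the start of the episode above 0.015 m or angle between flask's own z axis and vertical above 0.2 rad).
It fails at once if the wash bottle is moved more than 15 mm or tipped (distance of wash_bottle from where it was at the start of the episode above 0.015 m or angle between wash_bottle's own z axis and vertical above 0.2 rad).
It fails at once if the beaker is moved more than 15 mm or tipped (distance of beaker from where it was at the start of the episode above 0.015 m or angle between beaker's own z axis and vertical above 0.2 rad).
It also fails if it takes over 48 s, if anything falls off the work surface, if the arm or the gripper's body presses on something with over 40 N, if the wrist force passes 120 N, or if a joint passes its speed limit or range.

## Working session

There is one attempt and no reset: what is moved stays moved. The work goes in short steps, Python scripts to look and compute and a shell command to move; the robot and the scene stay as the last step left them, time stands still between calls to the robot, and variables do not carry over. Pictures are saved under pics/ and viewed, and the job is handed in when it is done.

```bash
ls; mkdir -p pics
cat > h.py <<'E'
import numpy as np, cv2
from rig import robot
def cam(n):
    c=robot.read_camera(n); R,_=cv2.Rodrigues(np.array(c["rvec"],float)); c["R"]=R; c["t"]=np.array(c["tvec"],float).reshape(3); return c
def ray(c,u,v):
    d=np.array([(u-c["cx"])/c["fx"],(v-c["cy"])/c["fy"],1.]); return -c["R"].T@c["t"], c["R"].T@d
def plane(c,u,v,z):
    o,d=ray(c,u,v); return o+d*(z-o[2])/d[2]
def depth(c):
    v,u=np.mgrid[0:384,0:512]; z=c["z_map"]
    P=np.stack([(u-c["cx"])/c["fx"]*z,(v-c["cy"])/c["fy"]*z,z],-1)
    return (P-c["t"])@c["R"]
def proj(c,p):
    q=c["R"]@np.array(p)+c["t"]; return c["fx"]*q[0]/q[2]+c["cx"],c["fy"]*q[1]/q[2]+c["cy"]
E
python3 - <<'E'
from h import *
import pickle
d={n:cam(n) for n in("scene","top","wrist")}
pickle.dump(d,open("c0.pkl","wb"))
for n in d: cv2.imwrite(f"pics/{n}0.png",d[n]["img"]); print(n,-d[n]["R"].T@d[n]["t"],d[n]["fx"])
s=robot.observe(); print(s)
E
```

```text
pics
scene [ 1.1338044  -0.06194302  0.45435271] 355.6615192751223
top [0.50602945 0.03773089 1.05600046] 454.90729918577904
wrist [ 0.20333308 -0.54291378  0.37336984] 327.28921202022667
{'time': 0.15, 'joints': array([ 1.3052892 ,  0.70693569, -0.02761258,  1.4848899 ,  0.02199762,
        0.95088174, -0.07552418]), 'qd': array([-0.00045214, -0.00116083, -0.00018222, -0.00139043, -0.00069473,
        0.00135585,  0.00057753]), 'joint_efforts': array([ 3.81170626e-03, -8.83295918e+01,  1.23519246e+00, -2.36190283e+01,
        1.69775047e-02,  5.35663159e-03, -3.66380641e-05]), 'tcp_pos': array([ 0.12757527, -0.56046925,  0.23094927]), 'ee_rot': array([-4.02287169e-04,  9.93746964e-01,  1.11654857e-01, -5.61225369e-05]), 'force': array([-0.26893608,  0.00546142, -0.26503609]), 'wrist_torque': array([-0.01705677, -0.01007411, -0.01931302]), 'opening': 0.08550736943463101}
```

View pics/top0.png

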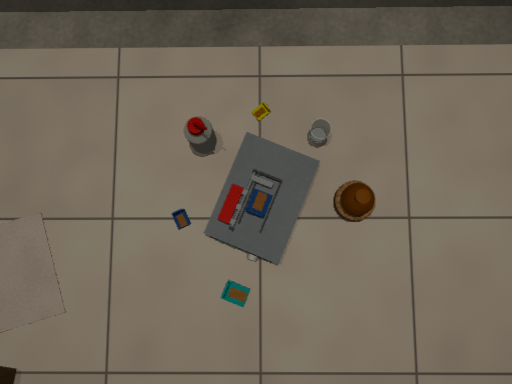

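View pics/scene0.png

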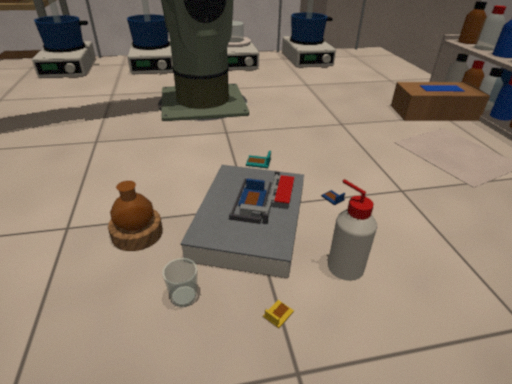

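The top view shows the stage at about (262,198), turned. The red bar is at (231,204) and the beaker at (319,132). The flask is at (356,200) and the wash bottle at (201,135). The holder candidates are the blue one in the channel (260,201), a small blue one (181,219), a turquoise one (236,293) and a yellow one (261,112). The turquoise and yellow ones are excluded. Of the two blue ones, the larger is the one in the channel, so I'll enlarge that.

Run:
```python
from h import *
import pickle
d=pickle.load(open("c0.pkl","rb"));c=d["top"]
a=cv2.resize(c["img"][125:275,165:330],None,fx=4.8,fy=4,interpolation=cv2.INTER_CUBIC)
a=cv2.resize(c["img"][130:270,165:325],None,fx=4.2,fy=4.2,interpolation=cv2.INTER_CUBIC); a=cv2.convertScaleAbs(a,alpha=1.6)
cv2.imwrite("pics/crop0.png",a)
P=depth(c)
for p in[(262,150),(220,230),(231,204),(260,201),(181,219)]: print(p,P[p[1],p[0]])
# stage top: depth height 0.035..0.055
m=((P[...,2]>.035)&(P[...,2]<.085)).astype(np.uint8)
m[:, :190]=0
m=cv2.morphologyEx(m,cv2.MORPH_OPEN,np.ones((5,5)))
n,l,s,ce=cv2.connectedComponentsWithStats(m); i=1+np.argmax(s[1:,4]); print(s[1:])
k=[x for x in cv2.findContours((l==i).astype(np.uint8),0,1)[0]][0]
r=cv2.minAreaRect(k); b=cv2.boxPoints(r); print(r,b)
w=np.array([plane(c,u,v,.045)for u,v in b]);print(w, np.linalg.norm(np.diff(w,axis=0),axis=1))
print("med z",np.median(P[...,2][l==i]))
```

```text
(262, 150) [0.72910233 0.04109153 0.0453855 ]
(220, 230) [0.54857896 0.13484485 0.04505238]
(231, 204) [0.60478134 0.10956822 0.06151085]
(260, 201) [0.61227277 0.04589555 0.05131978]
(181, 219) [0.57569451 0.22895218 0.00757769]
[[ 319  118    5    5   25]
 [ 205  133  114  130 8904]
 [ 200  142   11    8   66]
 [ 341  183   32   33  577]]
((260.8846130371094, 197.37887573242188), (81.16482543945312, 112.03595733642578), 21.948699951171875) [[202.30547 234.16786]
 [244.18185 130.2524 ]
 [319.46375 160.58989]
 [277.58737 264.50537]]
[[ 0.5394604   0.17405443  0.045     ]
 [ 0.7754215   0.08161796  0.045     ]
 [ 0.70411186 -0.0884338   0.045     ]
 [ 0.47295544  0.00779568  0.045     ]] [0.25342088 0.18439812 0.25038651]
med z 0.04496552377041386
```

View pics/crop0.png

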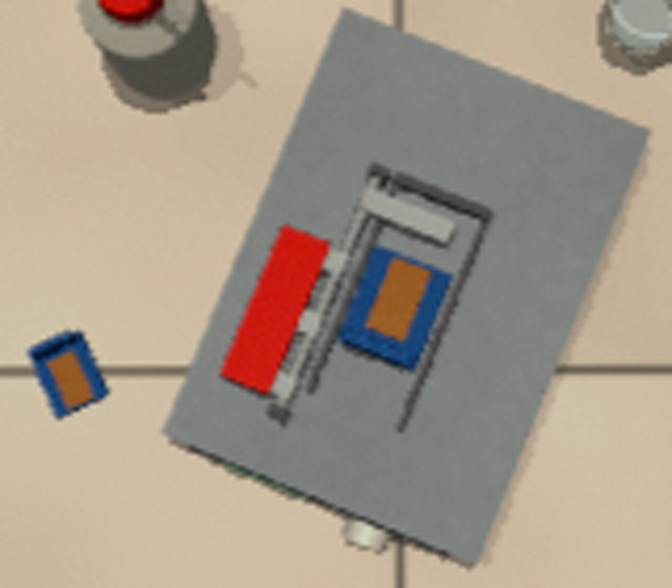

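View pics/wrist0.png

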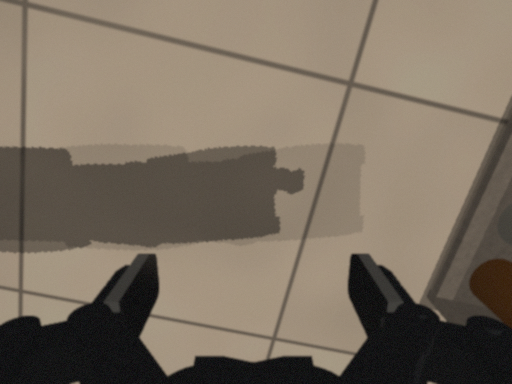

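The crop confirms it: the larger blue plate with the tab lies in the channel behind the steel jaw. The small blue one lies loose on the table. Next I fit the stage frame accurately.

```bash
cat > fit.py <<'E'
from h import *
import pickle
d=pickle.load(open("c0.pkl","rb"))
def stagefit(c):
    P=depth(c)
    m=((abs(P[...,2]-.045)<.006)&(abs(P[...,0]-.62)<.25)&(abs(P[...,1]-.04)<.2)).astype(np.uint8)
    m=cv2.morphologyEx(m,cv2.MORPH_CLOSE,np.ones((25,25)));m=cv2.morphologyEx(m,cv2.MORPH_OPEN,np.ones((9,9)))
    n,l,s,ce=cv2.connectedComponentsWithStats(m); i=1+np.argmax(s[1:,4])
    k=cv2.findContours((l==i).astype(np.uint8),0,cv2.CHAIN_APPROX_NONE)[0][0][:,0]
    W=np.array([plane(c,u,v,.045)[:2] for u,v in k])
    r=cv2.minAreaRect((W*1000).astype(np.float32)); return r
if __name__=="__main__":
    for n in("top","scene"): print(n,stagefit(d[n]))
    for n in("top","scene"):
        c=d[n]; h=cv2.cvtColor(c["img"],cv2.COLOR_BGR2HSV)
        m=(((h[...,0]<6)|(h[...,0]>174))&(h[...,1]>180)&(h[...,2]>110)).astype(np.uint8)
        nn,l,s,ce=cv2.connectedComponentsWithStats(m)
        P=depth(c)
        for i in range(1,nn):
            if s[i,4]>60:
                k=cv2.findContours((l==i).astype(np.uint8),0,1)[0][0][:,0]
                q=np.array([plane(c,u,v,.063)[:2]*1000 for u,v in k],np.float32)
                print(n,"red",ce[i],cv2.minAreaRect(q),"z",np.median(P[...,2][l==i]))
    a,b=d["top"],d["scene"]
E
python3 fit.py
```

```text
top ((667.3717041015625, 35.333648681640625), (200.27992248535156, 338.90789794921875), 67.54328155517578)
scene ((661.3706665039062, 22.9937744140625), (180.9754180908203, 345.1938781738281), 67.3468246459961)
top red [193.54263566 124.45736434] ((784.3714599609375, 193.196044921875), (31.18852996826172, 34.37552261352539), 67.99162292480469) z 0.13783350287764592
top red [230.15919283 203.0941704 ] ((606.68505859375, 111.21986389160156), (25.666309356689453, 84.46537017822266), 67.5008316040039) z 0.06255753445612974
scene red [284.15406162 188.95798319] ((605.258056640625, 108.56173706054688), (26.929414749145508, 84.79659271240234), 67.33514404296875) z 0.06456422130807819
scene red [362.07065217 204.15217391] ((677.5294799804688, 235.0769500732422), (33.2410888671875, 40.16206359863281), 6.664773464202881) z 0.13917549737953772
```

```bash
cat > fit2.py <<'E'
from h import *
import pickle
d=pickle.load(open("c0.pkl","rb"))
c=d["top"];P=depth(c)
m=((abs(P[...,2]-.045)<.004)&(abs(P[...,0]-.62)<.18)&(abs(P[...,1]-.04)<.18)).astype(np.uint8)
n,l,s,ce=cv2.connectedComponentsWithStats(m); i=1+np.argmax(s[1:,4])
X=P[l==i][:,:2]*1000
r=cv2.minAreaRect(cv2.convexHull(X.astype(np.float32))); print(r, len(X))
o=np.array([.6226,.0403]);y=np.radians(-22.4);R=np.array([[np.cos(y),-np.sin(y)],[np.sin(y),np.cos(y)]])
def S(p):return (R.T@(np.asarray(p)[:2]-o))*1000
# objects by depth
for z0,z1,nm in((.12,.18,"bottle top"),(.02,.03,"low")):
  pass
for n in("top","scene"):
  c=d[n];P=depth(c)
  for nm,cx,cy in(("bottle",.72,.17),("beaker",.76,-.09),("flask",.62,-.17)):
    q=P[(np.hypot(P[...,0]-cx,P[...,1]-cy)<.09)&(P[...,2]>.012)&(c["z_map"]>0)]
    q=q[(abs(S_:=((q[:,:2]-o)@R*1000))[:,0]>127)|(abs(S_[:,1])>92)]
    if len(q): print(n,nm,len(q),q.min(0),q.max(0),"stage",((q[:,:2]-o)@R*1000).min(0),((q[:,:2]-o)@R*1000).max(0))
# holder corners by blue mask, top view
c=d["top"];h=cv2.cvtColor(c["img"],cv2.COLOR_BGR2HSV)
mb=((h[...,0]>98)&(h[...,0]<125)&(h[...,1]>120)).astype(np.uint8)
v,u=np.nonzero(mb[180:230,235:285]);v+=180;u+=235
q=np.array([S(plane(c,a,b,.051)) for a,b in zip(u,v)]);print("blue stage frame",q.min(0),q.max(0),len(q))
E
python3 fit2.py
```

```text
((623.8502807617188, 42.47587585449219), (180.25717163085938, 250.34335327148438), 67.47322082519531) 7084
top bottle 868 [0.63829824 0.09116454 0.01279202] [0.79398103 0.20985891 0.17054707] stage [-21.0380436  92.1029552] [105.46108228 214.40292896]
top beaker 301 [ 0.75094332 -0.11434544  0.01203336] [ 0.79943216 -0.06541321  0.06301061] stage [166.18746947 -85.61642532] [214.80789184 -37.33515254]
top flask 1309 [ 0.57103696 -0.21209377  0.0124516 ] [ 0.66173943 -0.12221111  0.11155695] stage [  27.93194785 -240.14792387] [ 119.17863778 -149.16773012]
scene bottle 2919 [0.73458014 0.14731618 0.0120153 ] [0.79223695 0.20769336 0.17255412] stage [ 55.31151001 148.7745227 ] [107.32382492 211.54420352]
scene beaker 1301 [ 0.74758519 -0.11587949  0.01201958] [ 0.79785048 -0.0676246   0.06357805] stage [163.97068718 -89.97063656] [214.09626292 -40.60014023]
scene flask 2498 [ 0.5847322  -0.21511846  0.01204252] [ 0.66015697 -0.12453047  0.11131073] stage [  32.62438382 -242.2488986 ] [ 117.83264478 -152.15705958]
blue stage frame [-44.17467776 -19.46438155] [10.79943373 25.08238533] 281
```

```bash
python3 -m creep '[{"wz":7.06,"hand":-0.25},{"wz":7.06,"hand":-0.25},{"wz":7.06,"hand":-0.25},{"wz":7.06,"hand":-0.25},{"wz":7.06,"hand":-0.25},{"dx":0.0065,"dy":-0.0325,"hand":-0.25},{"dx":0.0065,"dy":-0.0325,"hand":-0.25},{"dx":0.0065,"dy":-0.0325,"hand":-0.25},{"dx":0.0065,"dy":-0.0325,"hand":-0.25},{"dx":0.0065,"dy":-0.0325,"hand":-0.25},{"dx":0.0065,"dy":-0.0325,"hand":-0.25},{"dx":0.0065,"dy":-0.0325,"hand":-0.25}]'
```

```text
schema error: expected keys wx, wy, wz, dx, dy, dz, hand
```

All keys are required in every row.

```bash
python3 -m creep '[{"wx":0,"wy":0,"wz":7.06,"dx":0,"dy":0,"dz":0,"hand":-0.25},{"wx":0,"wy":0,"wz":7.06,"dx":0,"dy":0,"dz":0,"hand":-0.25},{"wx":0,"wy":0,"wz":7.06,"dx":0,"dy":0,"dz":0,"hand":-0.25},{"wx":0,"wy":0,"wz":7.06,"dx":0,"dy":0,"dz":0,"hand":-0.25},{"wx":0,"wy":0,"wz":7.06,"dx":0,"dy":0,"dz":0,"hand":-0.25},{"wx":0,"wy":0,"wz":0,"dx":0.0065,"dy":-0.0325,"dz":0,"hand":-0.25},{"wx":0,"wy":0,"wz":0,"dx":0.0065,"dy":-0.0325,"dz":0,"hand":-0.25},{"wx":0,"wy":0,"wz":0,"dx":0.0065,"dy":-0.0325,"dz":0,"hand":-0.25},{"wx":0,"wy":0,"wz":0,"dx":0.0065,"dy":-0.0325,"dz":0,"hand":-0.25},{"wx":0,"wy":0,"wz":0,"dx":0.0065,"dy":-0.0325,"dz":0,"hand":-0.25}]'
```

```text
time: 1.15
tcp_pos: [0.2203, -0.4217, 0.2312]
ee_rot: [-0.0, 0.981, -0.195, -0.0]
force: [0.8, 0.1, 0.2]
opening: 0.0532
```

```bash
python3 -m creep '[{"wx":0,"wy":0,"wz":0,"dx":0.0066,"dy":-0.0324,"dz":0,"hand":-0.25},{"wx":0,"wy":0,"wz":0,"dx":0.0066,"dy":-0.0324,"dz":0,"hand":-0.25},{"wx":0,"wy":0,"wz":0,"dx":0.0066,"dy":-0.0324,"dz":0,"hand":-0.25},{"wx":0,"wy":0,"wz":0,"dx":0.0066,"dy":-0.0324,"dz":0,"hand":-0.25},{"wx":0,"wy":0,"wz":0,"dx":0.0066,"dy":-0.0324,"dz":0,"hand":-0.25},{"wx":0,"wy":0,"wz":0,"dx":0.0066,"dy":-0.0324,"dz":0,"hand":-0.25},{"wx":0,"wy":0,"wz":0,"dx":0.0066,"dy":-0.0324,"dz":0,"hand":-0.25},{"wx":0,"wy":0,"wz":0,"dx":0.0066,"dy":-0.0324,"dz":0,"hand":-0.25},{"wx":0,"wy":0,"wz":0,"dx":0.0066,"dy":-0.0324,"dz":0,"hand":-0.25},{"wx":0,"wy":0,"wz":0,"dx":0.0066,"dy":-0.0324,"dz":0,"hand":-0.25},{"wx":0,"wy":0,"wz":0,"dx":0.0066,"dy":-0.0324,"dz":0,"hand":-0.25},{"wx":0,"wy":0,"wz":0,"dx":0.0066,"dy":-0.0324,"dz":0,"hand":-0.25}]'
```

```text
time: 2.35
tcp_pos: [0.4422, -0.0926, 0.2313]
ee_rot: [-0.0, 0.981, -0.195, -0.0]
force: [0.5, -0.6, 0.4]
opening: 0.0533
```

```bash
python3 -m creep '[{"wx":0,"wy":0,"wz":0,"dx":0.0066,"dy":-0.0324,"dz":0,"hand":-0.25},{"wx":0,"wy":0,"wz":0,"dx":0.0066,"dy":-0.0324,"dz":0,"hand":-0.25},{"wx":0,"wy":0,"wz":0,"dx":0.0066,"dy":-0.0324,"dz":0,"hand":-0.25},{"wx":0,"wy":0,"wz":0,"dx":0.0066,"dy":-0.0324,"dz":0,"hand":-0.25},{"wx":0,"wy":0,"wz":0,"dx":0.0066,"dy":-0.0324,"dz":0,"hand":-0.25},{"wx":0,"wy":0,"wz":0,"dx":0.0066,"dy":-0.0324,"dz":0,"hand":-0.25},{"wx":0,"wy":0,"wz":0,"dx":0.0066,"dy":-0.0324,"dz":0,"hand":-0.25},{"wx":0,"wy":0,"wz":0,"dx":0,"dy":0,"dz":0,"hand":-0.25},{"wx":0,"wy":0,"wz":0,"dx":0,"dy":0,"dz":0,"hand":-0.25}]'
python3 - <<'E'
from h import *
import pickle
d={n:cam(n) for n in("scene","top","wrist")}
pickle.dump(d,open("c1.pkl","wb"))
for n in d: cv2.imwrite(f"pics/{n}1.png",d[n]["img"])
print(-d["wrist"]["R"].T@d["wrist"]["t"],d["wrist"]["R"])
E
```

```text
time: 3.25
tcp_pos: [0.5708, 0.0981, 0.2309]
ee_rot: [0.0, 0.981, -0.195, -0.0]
force: [-0.2, -0.8, 0.2]
opening: 0.0535
[0.64253502 0.06815135 0.37380898] [[-3.82633097e-01 -9.23900313e-01  3.52849843e-04]
 [-8.81023886e-01  3.64990777e-01  3.00962862e-01]
 [-2.78188470e-01  1.14847483e-01 -9.53635796e-01]]
```

View pics/wrist1.png

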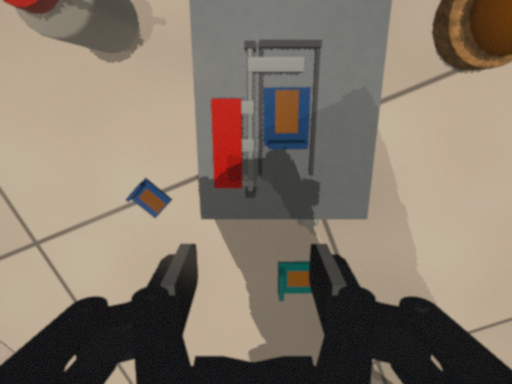

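View pics/scene1.png

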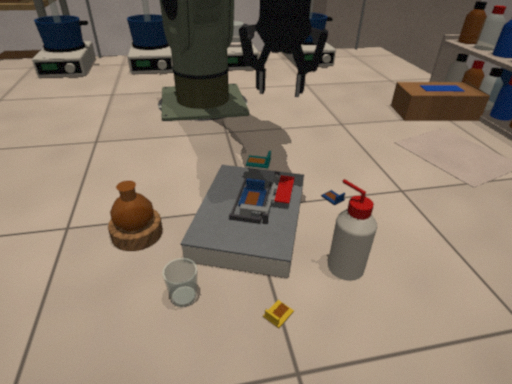

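The wrist view shows the red bar at (227,143), the holder plate at (286,117) with its tab at (286,143), and the jaw at (277,64). The stop is at (290,44) and the near stage edge at row 218. I now measure these in the tool's axes.

```bash
cat > fit3.py <<'E'
from h import *
import pickle,sys
d=pickle.load(open(sys.argv[1] if len(sys.argv)>1 else "c1.pkl","rb"));c=d["wrist"];P=depth(c)
o=np.array([.6239,.0425]);y=np.radians(-22.5);R=np.array([[np.cos(y),-np.sin(y)],[np.sin(y),np.cos(y)]])
S=lambda p:((np.asarray(p)[...,:2]-o)@R*1000)
h=cv2.cvtColor(c["img"],cv2.COLOR_BGR2HSV)
Q=S(P)
def rect(m,z,nm):
    m=m.astype(np.uint8)
    n,l,s,ce=cv2.connectedComponentsWithStats(m);i=1+np.argmax(s[1:,4])
    v,u=np.nonzero(l==i)
    k=cv2.findContours((l==i).astype(np.uint8),0,1)[0][0][:,0]
    q=S(np.array([plane(c,a,b,z) for a,b in k])).astype(np.float32)
    D=Q[l==i]
    print(nm,ce[i].round(1),"z",np.percentile(P[...,2][l==i],[10,50,90]).round(4),"rect",[np.round(x,1) for x in cv2.minAreaRect(q)],"bb",q.min(0).round(1),q.max(0).round(1),"depth-bb",np.percentile(D,1,axis=0).round(1),np.percentile(D,99,axis=0).round(1))
reg=np.zeros((384,512),bool);reg[80:200,200:330]=1
rect(reg&((h[...,0]<6)|(h[...,0]>174))&(h[...,1]>180),.063,"bar")
bl=reg&(h[...,0]>98)&(h[...,0]<125)&(h[...,1]>120)
rect(bl&(abs(P[...,2]-.051)<.006),.051,"plate")
rect(bl&(P[...,2]>.063),.073,"tab")
m=(abs(P[...,2]-.045)<.004)
X=Q[m]; print("bed near edge x",np.percentile(X[:,0],[.2,1]), "y",np.percentile(X[:,1],[.2,99.8]))
dk=(h[...,2]<70)&(P[...,2]>.046)&(P[...,2]<.06);reg2=np.zeros_like(reg);reg2[36:60,255:325]=1
X=Q[dk&reg2];print("stop",np.percentile(X,[2,98],axis=0),np.median(P[dk&reg2][:,2]))
for v,u in((44,290),(64,277),(70,277),(54,277)): print(u,v,Q[v,u],P[v,u,2])
# fingertips: nearest points
f=(P[...,2]>.15)&(c["z_map"]>0)
import itertools
st=d.get("tcp")
for a,b in((150,256),(256,360)):
    g=f.copy();g[:,:a]=0;g[:,b:]=0
    X=np.c_[Q[g],P[g][:,2]];lo=X[X[:,2]<X[:,2].min()+.006];print("finger",X[:,2].min(),lo.min(0),lo.max(0),len(X))
print("tcp stage",S(robot.observe()["tcp_pos"]),robot.observe()["tcp_pos"])
E
python3 fit3.py
python3 - <<'E'
import cv2
a=cv2.imread("pics/wrist1.png")[30:230,185:335];cv2.imwrite("pics/w1c.png",cv2.convertScaleAbs(cv2.resize(a,None,fx=3,fy=3,interpolation=2),alpha=1.7))
E
```

```text
bar [226.7 142.2] z [0.0618 0.0627 0.0637] rect [array([-41.7,  55.5]), array([26.6, 83.7]), np.float64(89.8)] bb [-83.5  42.2] [ 0.2 69. ] depth-bb [-82.6  42.8] [ 0.1 68.5]
plate [285.5 117.2] z [0.0498 0.0507 0.0518] rect [array([-16.5,  -1. ]), array([52.1, 42.6]), np.float64(0.9)] bb [-42.8 -22.4] [ 9.8 20.4] depth-bb [-40.2 -22.2] [ 8.9 20.3]
tab [287.4 144.3] z [0.0662 0.0724 0.0735] rect [array([-39.8,  -1.4]), array([ 6.4, 34.9]), np.float64(0.0)] bb [-43.1 -18.9] [-36.6  16. ] depth-bb [-43.2 -18.2] [-37.5  15.9]
bed near edge x [-123.81739727 -122.19739229] y [-172.46792674  157.76915509]
stop [[ 44.27590272 -28.5390849 ]
 [ 45.71572561  23.48118032]] 0.0488539924855534
290 44 [46.97844618 -2.16700767] 0.056174023655156946
277 64 [29.90800813  9.49840929] 0.06305949071591765
277 70 [24.95037315  9.37049225] 0.06279913254630136
277 54 [39.85806302  8.45523228] 0.045077337838538484
finger 0.23359248155384224 [-80.5876732   56.97548395   0.23359248] [-58.31236613  63.62048586   0.23958287] 7134
finger 0.23428061265380318 [-79.69367154  -2.58526511   0.23428061] [-58.12377816   4.12318516   0.24014793] 7251
tcp stage [-69.96335894  30.08699772] [0.57077608 0.09707058 0.23146902]
```

View pics/w1c.png

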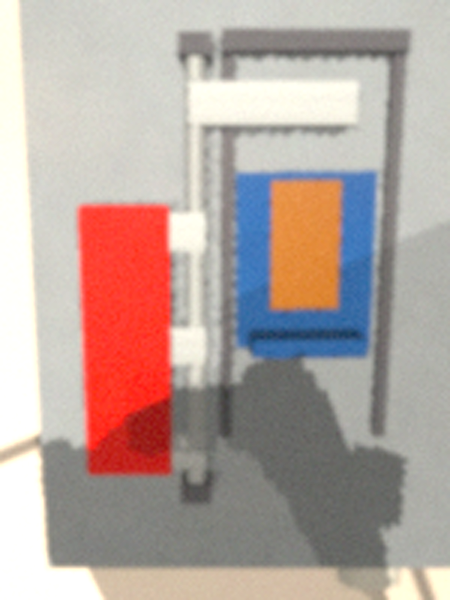

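Heights agree with the text: bar 0.0627, tab top 0.0725 to 0.0735, plate 0.0507, bed 0.045. The stage's y origin is about -2.4 mm in my working frame. The left fingertip will land on the bar at stage y of about 58 to 65, and the right one behind the tab at about -2 to 5. I descend to just above the bar.

```bash
python3 -m creep '[{"wx":0,"wy":0,"wz":0,"dx":0.002,"dy":0.0008,"dz":0.0165,"hand":-0.25},{"wx":0,"wy":0,"wz":0,"dx":0.002,"dy":0.0007,"dz":0.0165,"hand":-0.25},{"wx":0,"wy":0,"wz":0,"dx":0,"dy":0,"dz":0.0165,"hand":-0.25},{"wx":0,"wy":0,"wz":0,"dx":0,"dy":0,"dz":0.0165,"hand":-0.25},{"wx":0,"wy":0,"wz":0,"dx":0,"dy":0,"dz":0.0165,"hand":-0.25},{"wx":0,"wy":0,"wz":0,"dx":0,"dy":0,"dz":0.0165,"hand":-0.25},{"wx":0,"wy":0,"wz":0,"dx":0,"dy":0,"dz":0.0165,"hand":-0.25},{"wx":0,"wy":0,"wz":0,"dx":0,"dy":0,"dz":0.0165,"hand":-0.25},{"wx":0,"wy":0,"wz":0,"dx":0,"dy":0,"dz":0.0165,"hand":-0.25},{"wx":0,"wy":0,"wz":0,"dx":0,"dy":0,"dz":0.0145,"hand":-0.25},{"wx":0,"wy":0,"wz":0,"dx":0,"dy":0,"dz":0,"hand":-0.25},{"wx":0,"wy":0,"wz":0,"dx":0,"dy":0,"dz":0,"hand":-0.25}]'
python3 - <<'E'
from h import *
import pickle
d={n:cam(n) for n in("scene","top","wrist")}
pickle.dump(d,open("c2.pkl","wb"))
for n in d: cv2.imwrite(f"pics/{n}2.png",d[n]["img"])
s=robot.observe();print(s["tcp_pos"],s["force"],s["wrist_torque"])
E
python3 fit3.py c2.pkl
```

```text
time: 4.6
tcp_pos: [0.5742, 0.0948, 0.0687]
ee_rot: [-0.0, 0.981, -0.195, 0.0]
force: [0.1, -0.5, 1.3]
opening: 0.0532
[0.57445886 0.09505837 0.06911913] [-0.06588131  0.93175139  0.48402588] [ 0.03821241 -0.00232968  0.00036745]
bar [213.6 158.7] z [0.062  0.0628 0.0636] rect [array([-18.6,  48.5]), array([13.4, 38.6]), np.float64(88.7)] bb [-37.8  41.7] [ 0.6 55.6] depth-bb [-37.7  41.9] [ 0.5 55.2]
plate [289.4 150.5] z [0.05   0.0508 0.0518] rect [array([-15.1,   7.4]), array([51.8, 29.2]), np.float64(3.9)] bb [-41.7  -8.9] [10.3 20.9] depth-bb [-40.   -7.8] [10.3 20.6]
tab [288. 100.] z [0.2117 0.2117 0.2117] rect [array([ 8.1, 16. ]), array([0., 0.]), np.float64(0.0)] bb [ 8.1 16. ] [ 8.1 16. ] depth-bb [11.6 30.2] [11.6 30.2]
bed near edge x [-123.8338326  -120.85510164] y [-92.30009991  87.25843772]Traceback (most recent call last):
  File "fit3.py", line 24, in <module>
    X=Q[dk&reg2];print("stop",np.percentile(X,[2,98],axis=0),np.median(P[dk&reg2][:,2]))
                              ~~~~~~~~~~~~~^^^^^^^^^^^^^^^^^
    return _quantile_unchecked(
        a, q, axis, out, overwrite_input, method, keepdims, weights)
    return _ureduce(a,
                    func=_quantile_ureduce_func,
    ...<5 lines>...
                    overwrite_input=overwrite_input,
                    method=method)
    r = func(a, **kwargs)
    result = _quantile(arr,
                       quantiles=q,
    ...<2 lines>...
                       out=out,
                       weights=wgt)
    slices_having_nans = np.isnan(arr[-1, ...])
                                  ~~~^^^^^^^^^
IndexError: index -1 is out of bounds for axis 0 with size 0
```

View pics/wrist2.png

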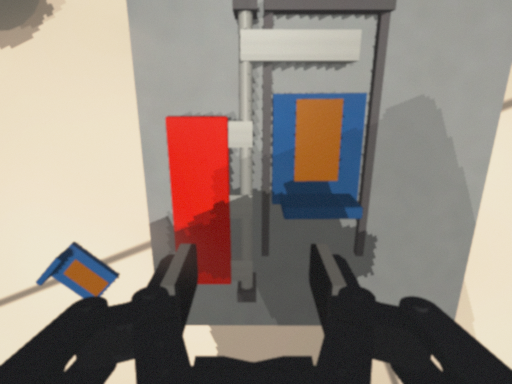

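The wrist view shows the left finger (180,260) over the bar and the right one (325,260) just behind the tab (322,210), with no contact yet. I press down in small steps and watch the force.

```bash
python3 -m creep '[{"wx":0,"wy":0,"wz":0,"dx":0,"dy":0,"dz":0.003,"hand":-0.25},{"wx":0,"wy":0,"wz":0,"dx":0,"dy":0,"dz":0.003,"hand":-0.25},{"wx":0,"wy":0,"wz":0,"dx":0,"dy":0,"dz":0,"hand":-0.25}]'; python3 -m creep '[{"wx":0,"wy":0,"wz":0,"dx":0,"dy":0,"dz":0.002,"hand":-0.25},{"wx":0,"wy":0,"wz":0,"dx":0,"dy":0,"dz":0,"hand":-0.25},{"wx":0,"wy":0,"wz":0,"dx":0,"dy":0,"dz":0,"hand":-0.25}]'; python3 -m creep '[{"wx":0,"wy":0,"wz":0,"dx":0,"dy":0,"dz":0.002,"hand":-0.25},{"wx":0,"wy":0,"wz":0,"dx":0,"dy":0,"dz":0,"hand":-0.25},{"wx":0,"wy":0,"wz":0,"dx":0,"dy":0,"dz":0,"hand":-0.25}]'
python3 -c "
from h import *
s=robot.observe();print(s['tcp_pos'],s['force'],s['wrist_torque'])"
```

```text
time: 5.05
tcp_pos: [0.5739, 0.0951, 0.062]
ee_rot: [0.0, 0.981, -0.195, -0.0]
force: [0.6, 0.0, 0.5]
opening: 0.0533
time: 5.35
tcp_pos: [0.5741, 0.0951, 0.0603]
ee_rot: [-0.0, 0.981, -0.195, -0.0]
force: [-0.5, -0.0, 0.2]
opening: 0.0535
time: 5.65
tcp_pos: [0.5743, 0.0952, 0.0584]
ee_rot: [-0.0, 0.981, -0.195, 0.0]
force: [0.9, 0.4, 3.2]
opening: 0.0534
[0.57428743 0.09516456 0.058442  ] [0.93840841 0.40840934 3.1554688 ] [ 0.23490719 -0.20360647  0.01504762]
```

```bash
python3 -m creep '[{"wx":0,"wy":0,"wz":0,"dx":0,"dy":0,"dz":0.002,"hand":-0.25},{"wx":0,"wy":0,"wz":0,"dx":0,"dy":0,"dz":0,"hand":-0.25}]'; python3 -m creep '[{"wx":0,"wy":0,"wz":0,"dx":0,"dy":0,"dz":0.0015,"hand":-0.25},{"wx":0,"wy":0,"wz":0,"dx":0,"dy":0,"dz":0,"hand":-0.25},{"wx":0,"wy":0,"wz":0,"dx":0,"dy":0,"dz":0,"hand":-0.25}]'
python3 - <<'E'
from h import *
import pickle
d={n:cam(n) for n in("scene","top","wrist")}
pickle.dump(d,open("c3.pkl","wb"))
for n in d: cv2.imwrite(f"pics/{n}3.png",d[n]["img"])
s=robot.observe();print(s["tcp_pos"],s["force"],s["wrist_torque"])
c=d["wrist"];P=depth(c)
for v in(40,45,50): print([round(float(P[v,u,2]),4) for u in(260,290,320,350)])
print([round(float(P[v,u,2]),4) for v in (130,170,190) for u in(180,200,220)])
E
```

```text
time: 5.85
tcp_pos: [0.5743, 0.0953, 0.0563]
ee_rot: [-0.0, 0.981, -0.195, 0.0]
force: [2.1, 2.2, 4.4]
opening: 0.0532
time: 6.15
tcp_pos: [0.5743, 0.0952, 0.0549]
ee_rot: [-0.0, 0.981, -0.195, 0.0]
force: [1.0, 2.3, 4.7]
opening: 0.0537
[0.57427956 0.09523078 0.05489294] [2.51709056 3.27773986 4.05943186] [ 0.80327362 -0.51782326 -0.11665599]
[0.0637, 0.066, 0.0682, 0.0695]
[0.0651, 0.0663, 0.0674, 0.0694]
[0.0643, 0.0659, 0.0679, 0.0687]
[0.0584, 0.0607, 0.0618, 0.0583, 0.0592, 0.0601, 0.0577, 0.0597, 0.0607]
```

View pics/wrist3.png

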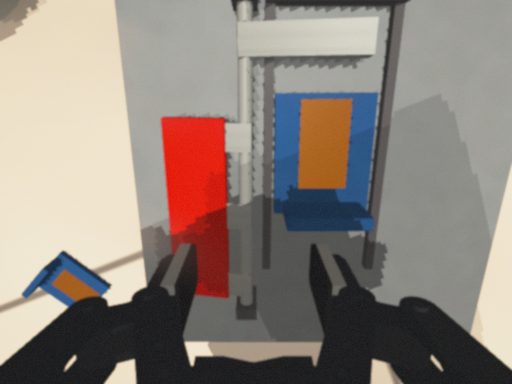

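```bash
cat > ang.py <<'E'
from h import *
import pickle,sys
c=pickle.load(open(sys.argv[1],"rb"))["wrist"];P=depth(c)
o=np.array([.6239,.0425]);y=np.radians(-22.5);R=np.array([[np.cos(y),-np.sin(y)],[np.sin(y),np.cos(y)]])
Q=(P[...,:2]-o)@R*1000
h=cv2.cvtColor(c["img"],cv2.COLOR_BGR2HSV);z=P[...,2]*1000
red=((h[...,0]<6)|(h[...,0]>174))&(h[...,1]>180)&(z>50)&(z<70)&(Q[...,1]<80)
arm=(abs(Q[...,0]-30)<5)&(Q[...,1]>-9)&(Q[...,1]<28)&(z>55)&(z<85)&(h[...,1]<60)
for n,m in(("bar",red),("arm",arm)):
    p=np.polyfit(Q[m][:,1],z[m],1);print(n,m.sum(),"angle",-np.arctan(p[0]),"res",np.std(z[m]-np.polyval(p,Q[m][:,1])))
# holder
bl=(h[...,0]>98)&(h[...,0]<125)&(h[...,1]>120)&(abs(Q[...,1])<30)
m=bl&(z>48)&(z<54)
print("plate x",np.percentile(Q[m][:,0],[1,99.5]),"z",np.median(z[m]))
t=bl&(z>68); 
if t.sum(): print("tab",np.percentile(Q[t],[2,98],axis=0).round(1).tolist(),np.median(z[t]),t.sum())
# front edge row -> ray at z=.051
u0,v0=proj(c,[*(o+R@[.00,-.002]),.051]); 
for ys in(-14,-2,10):
    e=[]
    for xs in np.arange(-60,60,.25):
        w=o+R@[xs/1000,ys/1000];u,v=proj(c,[*w,.051]);u,v=int(round(u)),int(round(v))
        if 0<=u<512 and 0<=v<384 and bl[v,u]: e.append(xs)
    if e: print("y",ys,"blue x range",e[0],e[-1])
E
python3 ang.py c3.pkl; python3 ang.py c2.pkl
```

```text
bar 8894 angle 0.17805250898838287 res 0.629921154559514
arm 3192 angle 0.17721579948849145 res 0.6919175485938157
plate x [-40.94248809  10.11136792] z 50.79809524532317
tab [[-43.3, -18.1], [-37.8, 15.8]] 72.46422832228544 1370
y -14 blue x range -52.75 10.25
y -2 blue x range -53.25 10.25
y 10 blue x range -52.75 10.25
bar 8397 angle -0.0003866500167885158 res 0.5999793929369699
arm 2298 angle -0.00028419302110218827 res 0.6809145519432918
plate x [-40.52444952  10.27153451] z 50.78429608553737
tab [[-43.2, -17.9], [-37.8, 15.7]] 72.49231159598816 1116
y -14 blue x range -51.75 10.25
y -2 blue x range -51.75 10.25
y 10 blue x range -52.5 10.0
```

The clip angle measured directly is 0.178 rad, so I press 1.8 mm more, to about 0.25.

```bash
python3 -m creep '[{"wx":0,"wy":0,"wz":0,"dx":0,"dy":0,"dz":0.0018,"hand":-0.25},{"wx":0,"wy":0,"wz":0,"dx":0,"dy":0,"dz":0,"hand":-0.25},{"wx":0,"wy":0,"wz":0,"dx":0,"dy":0,"dz":0,"hand":-0.25}]'
cat > snap.py <<'E'
from h import *
import pickle,sys
n=sys.argv[1]
d={"wrist":cam("wrist")}
if len(sys.argv)>2: d["scene"]=cam("scene");d["top"]=cam("top")
pickle.dump(d,open(f"c{n}.pkl","wb"))
for k in d: cv2.imwrite(f"pics/{k}{n}.png",d[k]["img"])
s=robot.observe();R=np.array([.9239,-.3827]);print("x in stage-ish",(s["tcp_pos"][:2]-[.6239,.0425])@R*1000,"y",(s["tcp_pos"][:2]-[.6239,.0425])@[.3827,.9239]*1000,s["tcp_pos"],s["force"].round(1),s["opening"],s["time"])
E
python3 snap.py 4; python3 ang.py c4.pkl
```

```text
time: 6.6
tcp_pos: [0.5743, 0.0952, 0.0531]
ee_rot: [-0.0, 0.981, -0.195, 0.0]
force: [1.6, 2.8, 4.7]
opening: 0.0533
x in stage-ish -66.01494968710918 y 29.6297746024811 [0.57425061 0.09513621 0.05311889] [2.1 2.1 5.8] 0.0532646217471569 6.65
bar 8729 angle 0.2507832529736282 res 0.6152087164628555
arm 3436 angle 0.25146638520001946 res 0.6965295200936503
plate x [-40.93305114  10.12067093] z 50.812968868698775
tab [[-43.3, -17.9], [-37.7, 15.7]] 72.46374069510064 1417
y -14 blue x range -53.0 10.25
y -2 blue x range -53.0 10.25
y 10 blue x range -53.0 10.25
```

The clip is at 0.251 rad. I push forward slowly.

```bash
python3 -m creep '[{"wx":0,"wy":0,"wz":0,"dx":0.002,"dy":0,"dz":0,"hand":-0.25},{"wx":0,"wy":0,"wz":0,"dx":0.002,"dy":0,"dz":0,"hand":-0.25},{"wx":0,"wy":0,"wz":0,"dx":0.002,"dy":0,"dz":0,"hand":-0.25},{"wx":0,"wy":0,"wz":0,"dx":0.002,"dy":0,"dz":0,"hand":-0.25},{"wx":0,"wy":0,"wz":0,"dx":0.002,"dy":0,"dz":0,"hand":-0.25},{"wx":0,"wy":0,"wz":0,"dx":0.002,"dy":0,"dz":0,"hand":-0.25},{"wx":0,"wy":0,"wz":0,"dx":0.002,"dy":0,"dz":0,"hand":-0.25},{"wx":0,"wy":0,"wz":0,"dx":0.002,"dy":0,"dz":0,"hand":-0.25},{"wx":0,"wy":0,"wz":0,"dx":0.002,"dy":0,"dz":0,"hand":-0.25},{"wx":0,"wy":0,"wz":0,"dx":0,"dy":0,"dz":0,"hand":-0.25},{"wx":0,"wy":0,"wz":0,"dx":0,"dy":0,"dz":0,"hand":-0.25}]'
python3 snap.py 5; python3 ang.py c5.pkl
```

```text
time: 7.75
tcp_pos: [0.59, 0.0883, 0.0529]
ee_rot: [0.0, 0.981, -0.195, -0.001]
force: [-2.4, 2.7, 5.7]
opening: 0.0536
x in stage-ish -48.84104657474525 y 29.302603227411446 [0.58999158 0.08826183 0.05287517] [-2.3  3.4  5.5] 0.053289948008184644 7.8
bar 7304 angle 0.26594892593348574 res 0.6637850352778139
arm 3070 angle 0.2721632963917662 res 0.6768811646784861
plate x [-33.94874771  17.41714709] z 50.80088292397381
tab [[-36.7, -18.2], [-30.9, 15.8]] 72.40640843056497 1412
y -14 blue x range -48.0 17.5
y -2 blue x range -49.0 17.5
y 10 blue x range -48.0 17.5
```

View pics/wrist5.png

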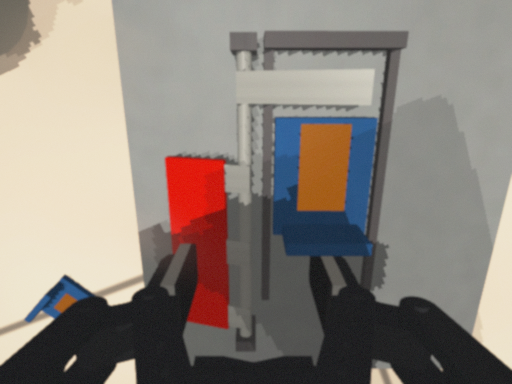

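The holder follows squarely: its front moved from 10.2 to 17.5 mm and the jaw is open at 0.27 rad. About 27.5 mm remains, so I push 22 mm more.

```bash
python3 -m creep '[{"wx":0,"wy":0,"wz":0,"dx":0.002,"dy":0,"dz":0,"hand":-0.25},{"wx":0,"wy":0,"wz":0,"dx":0.002,"dy":0,"dz":0,"hand":-0.25},{"wx":0,"wy":0,"wz":0,"dx":0.002,"dy":0,"dz":0,"hand":-0.25},{"wx":0,"wy":0,"wz":0,"dx":0.002,"dy":0,"dz":0,"hand":-0.25},{"wx":0,"wy":0,"wz":0,"dx":0.002,"dy":0,"dz":0,"hand":-0.25},{"wx":0,"wy":0,"wz":0,"dx":0.002,"dy":0,"dz":0,"hand":-0.25},{"wx":0,"wy":0,"wz":0,"dx":0.002,"dy":0,"dz":0,"hand":-0.25},{"wx":0,"wy":0,"wz":0,"dx":0.002,"dy":0,"dz":0,"hand":-0.25},{"wx":0,"wy":0,"wz":0,"dx":0.002,"dy":0,"dz":0,"hand":-0.25},{"wx":0,"wy":0,"wz":0,"dx":0.002,"dy":0,"dz":0,"hand":-0.25},{"wx":0,"wy":0,"wz":0,"dx":0.002,"dy":0,"dz":0,"hand":-0.25},{"wx":0,"wy":0,"wz":0,"dx":0,"dy":0,"dz":0,"hand":-0.25}]'
python3 snap.py 6 all; python3 ang.py c6.pkl
```

```text
time: 9.0
tcp_pos: [0.6103, 0.0799, 0.0528]
ee_rot: [0.0, 0.981, -0.195, -0.001]
force: [-2.4, 3.5, 5.6]
opening: 0.0536
x in stage-ish -26.855717453540954 y 29.36462115922357 [0.61032653 0.07990577 0.05285292] [-2.2  1.8  5.7] 0.053646547695206014 9.15
bar 5883 angle 0.2679663707096391 res 0.6669989940042573
arm 2601 angle 0.2713019482211366 res 0.6436979706335768
plate x [-12.37023181  39.43411377] z 50.78513144507071
tab [[-14.7, -18.2], [-8.8, 15.7]] 72.45183310855788 1409
y -14 blue x range -26.0 39.5
y -2 blue x range -26.5 39.5
y 10 blue x range -26.0 39.5
```

View pics/wrist6.png

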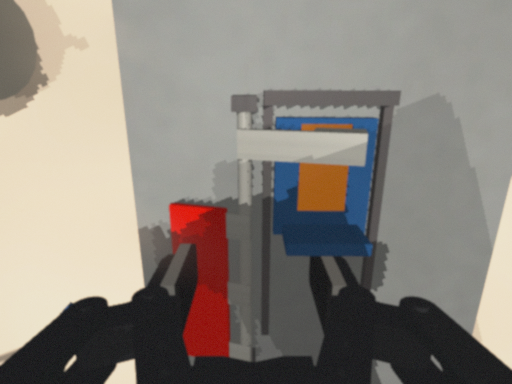

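```bash
cat > gap.py <<'E'
from h import *
import pickle,sys
c=pickle.load(open(sys.argv[1],"rb"))["wrist"]
o=np.array([.6239,.0425]);y=np.radians(-22.5);R=np.array([[np.cos(y),-np.sin(y)],[np.sin(y),np.cos(y)]])
g=c["img"].astype(int)
for ys in(-17,-12,14):
  for z in(.055,.051,.045):
    w=o+R@[.0395,ys/1000];u=int(round(proj(c,[*w,z])[0]))
    if z==.055:
        for v in range(86,124): print(ys,v,g[v,u].tolist(),"x@55,51,45",[round(float(((plane(c,u,v,q)[:2]-o)@R)[0]*1000),1) for q in(.055,.051,.045)]) if ys==-17 or v in() else 0
E
python3 gap.py c6.pkl
python3 - <<'E'
import cv2
a=cv2.imread("pics/wrist6.png")[80:180,225:410];cv2.imwrite("pics/w6c.png",cv2.convertScaleAbs(cv2.resize(a,None,fx=4,fy=4,interpolation=2),alpha=1.7))
E
```

```text
-17 86 [155, 162, 160] x@55,51,45 [52.5, 52.5, 52.6]
-17 87 [153, 159, 159] x@55,51,45 [52.1, 52.1, 52.2]
-17 88 [148, 155, 155] x@55,51,45 [51.7, 51.7, 51.8]
-17 89 [143, 149, 149] x@55,51,45 [51.3, 51.3, 51.3]
-17 90 [124, 129, 130] x@55,51,45 [50.9, 50.9, 50.9]
-17 91 [104, 106, 111] x@55,51,45 [50.5, 50.5, 50.5]
-17 92 [98, 102, 105] x@55,51,45 [50.1, 50.1, 50.1]
-17 93 [96, 99, 103] x@55,51,45 [49.7, 49.7, 49.7]
-17 94 [98, 99, 103] x@55,51,45 [49.4, 49.3, 49.2]
-17 95 [96, 99, 103] x@55,51,45 [49.0, 48.9, 48.8]
-17 96 [99, 101, 104] x@55,51,45 [48.6, 48.5, 48.4]
-17 97 [98, 100, 104] x@55,51,45 [48.2, 48.1, 48.0]
-17 98 [98, 100, 104] x@55,51,45 [47.8, 47.7, 47.6]
-17 99 [98, 99, 105] x@55,51,45 [47.4, 47.3, 47.1]
-17 100 [97, 98, 103] x@55,51,45 [47.0, 46.9, 46.7]
-17 101 [97, 100, 103] x@55,51,45 [46.6, 46.5, 46.3]
-17 102 [97, 99, 104] x@55,51,45 [46.2, 46.1, 45.9]
-17 103 [97, 99, 103] x@55,51,45 [45.8, 45.7, 45.4]
-17 104 [105, 107, 110] x@55,51,45 [45.4, 45.2, 45.0]
-17 105 [121, 123, 124] x@55,51,45 [45.0, 44.8, 44.6]
-17 106 [136, 142, 142] x@55,51,45 [44.6, 44.4, 44.2]
[... 205 characters left out ...]
42.8, 42.4]
-17 111 [155, 161, 160] x@55,51,45 [42.6, 42.4, 42.0]
-17 112 [155, 161, 158] x@55,51,45 [42.2, 41.9, 41.6]
-17 113 [152, 159, 158] x@55,51,45 [41.8, 41.5, 41.1]
-17 114 [153, 160, 157] x@55,51,45 [41.4, 41.1, 40.7]
-17 115 [150, 156, 155] x@55,51,45 [41.0, 40.7, 40.3]
-17 116 [136, 138, 134] x@55,51,45 [40.6, 40.3, 39.8]
-17 117 [116, 105, 96] x@55,51,45 [40.2, 39.9, 39.4]
-17 118 [122, 88, 59] x@55,51,45 [39.8, 39.4, 39.0]
-17 119 [140, 93, 49] x@55,51,45 [39.3, 39.0, 38.5]
-17 120 [143, 93, 48] x@55,51,45 [38.9, 38.6, 38.1]
-17 121 [144, 93, 46] x@55,51,45 [38.5, 38.2, 37.6]
-17 122 [143, 92, 46] x@55,51,45 [38.1, 37.7, 37.2]
-17 123 [145, 95, 50] x@55,51,45 [37.7, 37.3, 36.8]
```

View pics/w6c.png

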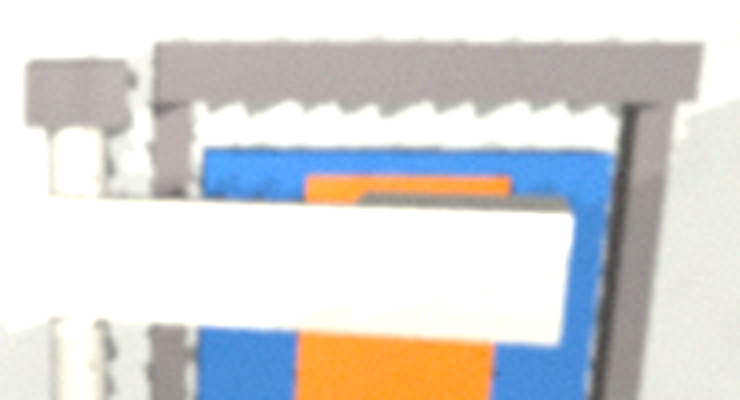

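The gap between the plate front (row 117, x=40.1) and the stop (row 105, x=44.9) is about 4.8 mm. I push 4 mm more.

```bash
python3 -m creep '[{"wx":0,"wy":0,"wz":0,"dx":0.001,"dy":0,"dz":0,"hand":-0.25},{"wx":0,"wy":0,"wz":0,"dx":0.001,"dy":0,"dz":0,"hand":-0.25},{"wx":0,"wy":0,"wz":0,"dx":0.001,"dy":0,"dz":0,"hand":-0.25},{"wx":0,"wy":0,"wz":0,"dx":0.001,"dy":0,"dz":0,"hand":-0.25},{"wx":0,"wy":0,"wz":0,"dx":0,"dy":0,"dz":0,"hand":-0.25},{"wx":0,"wy":0,"wz":0,"dx":0,"dy":0,"dz":0,"hand":-0.25}]'
python3 snap.py 7 all; python3 ang.py c7.pkl; python3 gap.py c7.pkl | sed -n '14,36p'
python3 - <<'E'
import cv2
a=cv2.imread("pics/wrist7.png")[80:180,225:410];cv2.imwrite("pics/w7c.png",cv2.convertScaleAbs(cv2.resize(a,None,fx=4,fy=4,interpolation=2),alpha=1.7))
E
```

```text
time: 9.75
tcp_pos: [0.6139, 0.0785, 0.0528]
ee_rot: [0.0, 0.981, -0.195, -0.001]
force: [-3.6, 3.6, 5.4]
opening: 0.0532
x in stage-ish -23.057255814158232 y 29.36307717216942 [0.61383516 0.07845074 0.05279686] [-4.1  3.3  5.6] 0.05337473271251515 9.9
bar 5492 angle 0.27118393368631166 res 0.6934796262060383
arm 2536 angle 0.27384695029131634 res 0.6379810940399309
plate x [-8.62990526 43.23653832] z 50.78549677074259
tab [[-10.9, -18.3], [-5.0, 15.6]] 72.46616933625654 1409
y -14 blue x range -22.25 43.25
y -2 blue x range -22.75 43.25
y 10 blue x range -22.25 43.25
-17 99 [124, 128, 129] x@55,51,45 [51.2, 51.1, 50.9]
-17 100 [101, 104, 107] x@55,51,45 [50.8, 50.7, 50.5]
-17 101 [96, 97, 103] x@55,51,45 [50.4, 50.3, 50.1]
-17 102 [99, 100, 106] x@55,51,45 [50.0, 49.9, 49.7]
-17 103 [98, 99, 104] x@55,51,45 [49.6, 49.5, 49.2]
-17 104 [96, 98, 104] x@55,51,45 [49.2, 49.0, 48.8]
-17 105 [99, 98, 105] x@55,51,45 [48.8, 48.6, 48.4]
-17 106 [97, 99, 103] x@55,51,45 [48.4, 48.2, 48.0]
-17 107 [99, 101, 104] x@55,51,45 [48.0, 47.8, 47.5]
-17 108 [97, 99, 103] x@55,51,45 [47.6, 47.4, 47.1]
-17 109 [97, 99, 104] x@55,51,45 [47.2, 47.0, 46.7]
-17 110 [98, 100, 105] x@55,51,45 [46.8, 46.6, 46.2]
-17 111 [97, 100, 105] x@55,51,45 [46.4, 46.2, 45.8]
-17 112 [95, 98, 102] x@55,51,45 [46.0, 45.7, 45.4]
-17 113 [100, 102, 105] x@55,51,45 [45.6, 45.3, 44.9]
-17 114 [106, 110, 113] x@55,51,45 [45.2, 44.9, 44.5]
-17 115 [120, 124, 126] x@55,51,45 [44.8, 44.5, 44.1]
-17 116 [122, 123, 120] x@55,51,45 [44.4, 44.1, 43.6]
-17 117 [110, 99, 91] x@55,51,45 [44.0, 43.7, 43.2]
-17 118 [120, 84, 55] x@55,51,45 [43.6, 43.2, 42.8]
-17 119 [138, 89, 48] x@55,51,45 [43.1, 42.8, 42.3]
-17 120 [144, 93, 47] x@55,51,45 [42.7, 42.4, 41.9]
-17 121 [144, 94, 48] x@55,51,45 [42.3, 42.0, 41.4]
```

View pics/w7c.png

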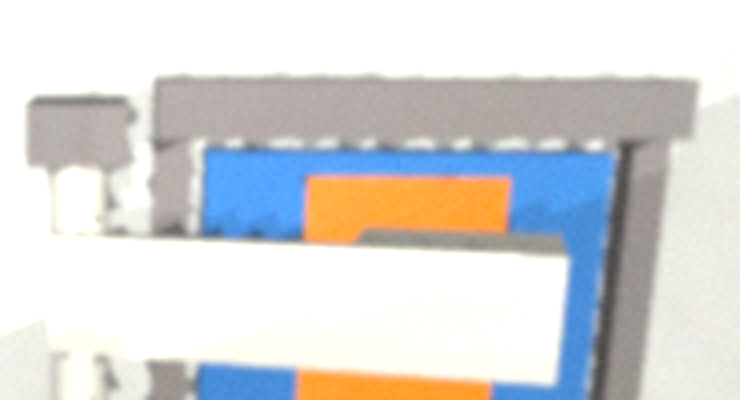

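The gap is about 1 mm. One last 0.6 mm nudge, then back off from the tab with the bar still held down.

```bash
python3 -m creep '[{"wx":0,"wy":0,"wz":0,"dx":0.0006,"dy":0,"dz":0,"hand":-0.25},{"wx":0,"wy":0,"wz":0,"dx":0,"dy":0,"dz":0,"hand":-0.25},{"wx":0,"wy":0,"wz":0,"dx":-0.002,"dy":0,"dz":0,"hand":-0.25},{"wx":0,"wy":0,"wz":0,"dx":-0.002,"dy":0,"dz":0,"hand":-0.25},{"wx":0,"wy":0,"wz":0,"dx":-0.002,"dy":0,"dz":0,"hand":-0.25},{"wx":0,"wy":0,"wz":0,"dx":0,"dy":0,"dz":0,"hand":-0.25}]'
python3 snap.py 8; python3 ang.py c8.pkl
```

```text
time: 10.5
tcp_pos: [0.6101, 0.0799, 0.0533]
ee_rot: [0.0, 0.981, -0.195, 0.001]
force: [3.4, 0.6, 5.2]
opening: 0.0536
x in stage-ish -27.058325060575637 y 29.25878025812585 [0.61009885 0.07988552 0.0532588 ] [3.  0.3 4.9] 0.053420406348386816 10.55
bar 5934 angle 0.2493991633606758 res 0.6545278227990707
arm 2567 angle 0.251118262040302 res 0.6448325607176844
plate x [-8.04392612 43.74480269] z 50.814499199344574
tab [[-10.2, -18.1], [50.2, 30.0]] 72.51369557469963 1440
y -14 blue x range -21.0 43.75
y -2 blue x range -20.5 43.75
y 10 blue x range -21.0 43.75
```

View pics/wrist8.png

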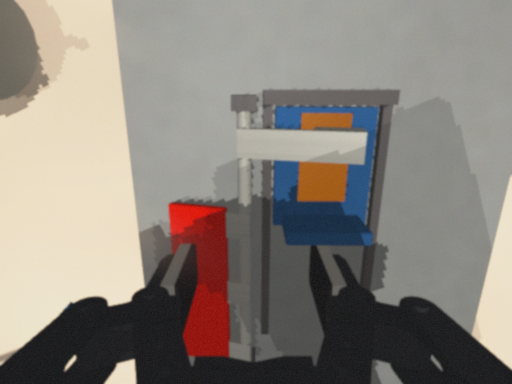

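The plate front (row 106) is about 0.5 mm from the stop and the right finger is clear of the tab. I release the clip slowly and rise.

```bash
python3 -m creep '[{"wx":0,"wy":0,"wz":0,"dx":0,"dy":0,"dz":-0.0015,"hand":-0.25},{"wx":0,"wy":0,"wz":0,"dx":0,"dy":0,"dz":-0.0015,"hand":-0.25},{"wx":0,"wy":0,"wz":0,"dx":0,"dy":0,"dz":-0.0015,"hand":-0.25},{"wx":0,"wy":0,"wz":0,"dx":0,"dy":0,"dz":-0.002,"hand":-0.25},{"wx":0,"wy":0,"wz":0,"dx":0,"dy":0,"dz":-0.005,"hand":-0.25},{"wx":0,"wy":0,"wz":0,"dx":0,"dy":0,"dz":-0.02,"hand":-0.25},{"wx":0,"wy":0,"wz":0,"dx":0,"dy":0,"dz":-0.025,"hand":-0.25},{"wx":0,"wy":0,"wz":0,"dx":0,"dy":0,"dz":-0.025,"hand":-0.25},{"wx":0,"wy":0,"wz":0,"dx":0,"dy":0,"dz":-0.025,"hand":-0.25},{"wx":0,"wy":0,"wz":0,"dx":0,"dy":0,"dz":0,"hand":-0.25},{"wx":0,"wy":0,"wz":0,"dx":0,"dy":0,"dz":0,"hand":-0.25}]'
python3 snap.py 9 all; python3 ang.py c9.pkl
python3 - <<'E'
import cv2
a=cv2.imread("pics/wrist9.png")[60:260,170:380];cv2.imwrite("pics/w9c.png",cv2.convertScaleAbs(cv2.resize(a,None,fx=2.9,fy=2.9,interpolation=2),alpha=1.7))
E
```

```text
time: 11.65
tcp_pos: [0.6097, 0.0804, 0.1598]
ee_rot: [-0.0, 0.981, -0.195, 0.0]
force: [-0.9, 0.8, -1.5]
opening: 0.0533
x in stage-ish -27.885422612519907 y 29.343843294082653 [0.60936728 0.08028062 0.15873303] [0.1 0.  0.3] 0.05327025898617497 11.8
bar 3279 angle 0.12922930318309184 res 0.6172674070554247
arm 774 angle 0.1271982419257078 res 0.6830583322709403
plate x [-7.78209149 43.29170565] z 50.75768234450211
tab [[-9.9, -17.9], [-4.5, 15.2]] 72.58954314817844 418
y -14 blue x range -14.75 43.5
y -2 blue x range -15.75 43.5
y 10 blue x range -15.75 43.5
```

View pics/w9c.png

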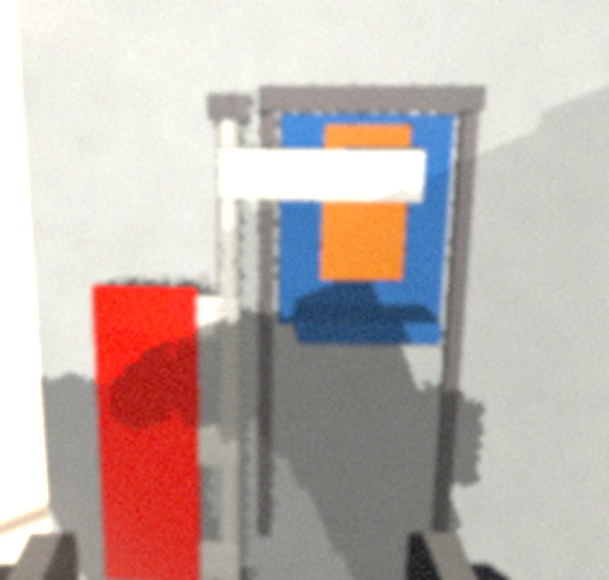

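View pics/scene9.png

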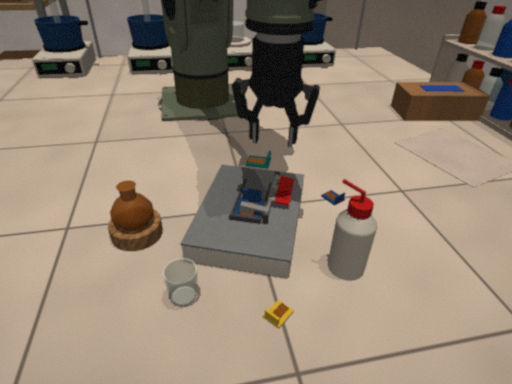

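The jaw rests on the plate (clip about 0.128 rad), the plate front meets the stop and the fingers are clear. The flask, bottle and beaker are where they were. I hand in.

```bash
python3 -c "
from rig import robot
print(robot.finish_job())"
```

```text
the job is handed in; nothing more can be done
None
```

I loaded the blue slide holder and handed the job in at about 11.8 s; no verdict came back.

**What I did:** One finger pressed the red bar to about 0.25 rad and held it at 0.25 to 0.27 rad throughout the push. The other finger slid the holder by its tab about 34 mm along the channel to the stop. I then backed that finger off the tab before releasing the bar, and raised the gripper clear.

**Last checks, from the wrist camera:**
- **Clip:** it sits at about 0.128 rad on the plate, inside the 0.06 to 0.18 range. I could not measure the jaw's force on the plate directly.
- **Holder:** it lies flat, with the plate top at 50.8 mm. Its front edge is about 0.5 to 1 mm from the stop.
- **Robot:** it is about 10 cm above the bed and touches nothing; the force reading is close to zero.
- **Flask, wash bottle and beaker:** they look unmoved in the scene view. I did not measure their positions again.

**One disagreement:** the top camera and the wrist camera differed by about 2.5 mm on where the stage lies sideways. I used the wrist camera, because it also measured the fingertips, and the contacts matched it.

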